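# Trip-test and cap a fire damper

## Robot

A 6-joint arm with a two-finger parallel gripper is mounted at the origin on the work surface. World frame = base frame: x ahead of the robot, y to its left, z up, the work surface at z = 0. Lengths are in m, angles in rad, forces in N, time in s.
With the tool pointing down it reaches from about 0.325 to 1 m from the base axis. Payload 5.1 kg.
Tool frame: the origin (TCP) lies between the finger pads; the fingertips stand 8 mm ahead of it and the grasp point (between the pads) lies 11 mm behind it (r.tip_reach is the distance from the TCP to the fingertips, in m); z points along the fingers, y is the line along which they close (so a half turn about z gives the same grasp; the last joint's range is limited). The gripper opens to 85 mm and grips with 20 to 120 N. Pads are 22 mm wide; open, the fingers measure 114 mm over their backs; the gripper's body (76 mm by 85 mm) begins 54 mm behind the grasp point. The pads swing forward as they close: fully open they stand 13 mm farther back than shut.
Start: joints at [1.209, 0.124, 1.65, -0, 1.367, -0.083], TCP at [0.179, 0.625, 0.214] pointing down, gripper open.
Joint ranges: [-2.61, 2.61], [-1.02, 2.33], [0.03, 2.71], [-1.35, 4.49], [0.32, 2.68], [-2.91, 2.91]. Speed limits (rad/s): [2.57, 2.57, 3.14, 3.14, 3.14, 3.14].

## Interface

Orientations are given as a unit quaternion [x, y, z, w].
In Python, from cell import r gives the robot as it stands.
- The arm moves only by the shell command python3 -m pendant 'ROWS'. ROWS is JSON, a list of rows, each a list of 3 entries, a list of its own where there are three numbers: the turn, a rotation vector about the world's x, y, z as a fraction of full scale, then the shift along the world's x, y, z as a fraction of full scale, then the opening, from 0 (shut) to 1 (fully open). A call has 1 to 20 rows; each row shifts and turns the commanded pose from where the row before left it; what a row does not reach is not made up. Full scale, the value 1, is 0.5 m for a shift and 2 pi rad for a turn. A row lasts 1/10 s, in which the tool goes at most 50 mm and 8.59 degrees, less where a joint would pass 70% of its speed; a pose out of reach is approached as far as the arm can. A call with a number of a shift or a turn outside -1 to 1 is refused whole. A call with a gripper value outside its range is refused whole. The fingers move at their own pace and stop on an object; the grip force is fixed at half the most. Time passes only in rows, so rows that do not move let the fingers close. It gives the time, the measured TCP pose, the force, the opening and the grip force at its end, in the units of the state.
- r.sense(): the state, without advancing time (a new reading comes with each control period).
- r.read_camera(name): name is "side" or "top" or "wrist"; returns (picture, depth): 384x512x3 uint8, blue, green, red; 384x512 float32, m along the optical axis (not along the pixel's ray), 0 where there is no reading.
- r.calibration(name): a dict with "camera_matrix" (3x3 intrinsics, pixels), "R" (3x3) and "t" (3): a world point X has camera coordinates R X + t; the wrist camera has in their place "hand_eye" (4x4, takes a point from camera to tool coordinates, whose origin is the TCP and whose axes are the flange's). Camera axes: x right, y down, z forward; pixel columns grow to the right and rows downward; lengths in m; the calibration is good to about 2 mm. A picture is of the moment at which its call begins: read the wrist's pose just before it. calibration takes no time and is no camera call.
- r.sign_off(): hands the job in; it is judged then, once.
The state is a dict: "clock": time; "q": joint angles; "qvel": joint speeds; "joint_torque": joint torques, N m; "tool_pos": TCP position; "tcp_rot": TCP orientation; "contact_force": force on the tool from outside, world axes, zero at the start; "moment": the same for the moment, N m; "width": finger opening in m; "finger_force": force on a finger pad.
Only numpy, scipy, OpenCV 4.12 (cv2) and the standard library are available. Lean on these libraries where they do the work, as an engineer would, in place of code of your own. Each camera call takes 0.05 s, during which the arm holds its last target. There are 200 camera calls.

## Task

Check this fire damper before it goes back into stock: push the button on its box fully down so that the lever drops, then lift the lever all the way back up until it stays up by itself. Then set the dust cover that fits the round duct over the duct's open top, gently and not dropped, so that it sits fully down and level. Leave the bigger cover and the other things on the table where they are.

Things in the scene. Friction and masses are not known exactly. Their poses are not given: they have to be found in the camera images.
- damper: fire damper, fixed: upright round steel duct, outer dia 100, wall 3, 150 high, open on top, flange dia 124 at its foot. A grey box (100 along x, 58 along y, 115 high) stands on its -y side, centred 80 mm from the duct's axis. Origin: duct axis at table height; z up; y parallel to the lever's shaft, which crosses duct and box 80 mm above the table
- mouth (a point): centre of the duct's open top, at rim height (150 mm above the table)
- button_top (a point): centre of the top of the round black push button (diameter 32, stands 16 mm above the box's top, 131 mm above the table, 10 mm of travel straight down, about 6 N at the bottom)
- test_button (a joint): travel of the button in m: 0 released, 0.010 fully down; springs back; trips the lever at about 0.006
- lever (a joint): lever angle, rad: 0 = up on its stop, leaning 0.2 past upright to the damper's +x; grows as it swings over the top and falls to the damper's -x; 1.70 = dropped, about level. From upright (0.2) it falls by its own weight either way, so past upright it stays up. 160 g; lifting it takes about 2 N
- lever_grip (a point): middle of the lever's round black grip bar (dia 16, parallel to the damper's y, at the end of the lever arm, sticking out to -y, free for 32 mm either side of this point; axes turn with the lever). Moves on a circle of radius 85 mm about lever_pivot
- lever_pivot (a point): fixed point on the lever's hinge axis, in the plane of lever_grip's circle, 166 mm from the duct's axis to the damper's -y, 80 mm above the table
- cover_small: the cover that fits: loose flat steel disc, dia 112, with a skirt going down 12 mm round its edge (inner dia 106, goes over the outside of the duct) and a bar handle on top. Lies skirt down. Origin: centre of the skirt's lower edge; z up. Disc from z 12 to 16; handle bar 80 long (x), 14 wide (y), z 40 to 56, open beneath. About 250 g
- cover_small_seat (a point): centre of the underside of the small cover's disc, 12 mm above its origin: lies on the duct's rim when seated
- cover_large: the bigger cover, a bystander: same make and handle, diameter 156. Origin: centre of the skirt's lower edge
- can: bystander: tin can, diameter 66, 110 high, origin at its base
- coupling: bystander: short steel duct coupling, diameter 96, 60 high, origin at its base
- tape: bystander: roll of grey tape lying flat, diameter 100, 48 high, origin at its base
- carton: bystander: cardboard box 100 x 160 x 70 high, origin at its base
- screwdriver: bystander: screwdriver lying on the table near the front
- wrench: bystander: wrench lying on the table near the front

How it is judged:
By the outcome, as a careful person would: the job done as asked, in the order asked, and still so for the second after the job is handed in, with the robot touching nothing.
It also fails if it takes over 70 s, if anything falls off the work surface, if the arm or the gripper's body presses on something with over 40 N, if the wrist force passes 120 N, or if a joint passes its speed limit or range.

## Working session

There is one attempt and no reset: what is moved stays moved. The work goes in short steps, Python scripts to look and compute and a shell command to move; the robot and the scene stay as the last step left them, time stands still between calls to the robot, and variables do not carry over. Pictures are saved under pics/ and viewed, at most 10 in all, crops included, and the job is handed in when it is done.

```bash
mkdir -p pics; ls
python3 - <<'E'
from cell import r
import cv2,numpy as np
np.set_printoptions(precision=4,suppress=True)
for n in ("top","side"):
    p,d=r.read_camera(n); cv2.imwrite(f"pics/{n}0.png",p); np.savez(f"{n}0.npz",p=p,d=d)
    print(n,r.calibration(n))
print(r.calibration("wrist"),r.sense())
E
```

```text
pics
top {'camera_matrix': array([[442.4767,   0.    , 252.175 ],
       [  0.    , 442.4767, 188.4628],
       [  0.    ,   0.    ,   1.    ]]), 'R': array([[ 0.0261, -0.9996,  0.0122],
       [-0.9846, -0.0278, -0.1727],
       [ 0.173 , -0.0075, -0.9849]]), 't': array([-0.0306,  0.6156,  1.2198])}
side {'camera_matrix': array([[474.6237,   0.    , 257.8072],
       [  0.    , 474.6237, 188.1552],
       [  0.    ,   0.    ,   1.    ]]), 'R': array([[ 0.9942, -0.1073,  0.0001],
       [-0.0753, -0.6982, -0.712 ],
       [ 0.0765,  0.7078, -0.7022]]), 't': array([-0.6105,  0.1225,  1.2294])}
{'camera_matrix': array([[335.4938,   0.    , 258.3647],
       [  0.    , 335.4938, 188.4034],
       [  0.    ,   0.    ,   1.    ]]), 'hand_eye': array([[-0.0003, -0.9583, -0.2858,  0.0722],
       [ 1.    , -0.    , -0.0012, -0.0001],
       [ 0.0012, -0.2858,  0.9583, -0.1609],
       [ 0.    ,  0.    ,  0.    ,  1.    ]])} {'clock': 0.1, 'q': array([ 1.2094,  0.1244,  1.6516, -0.    ,  1.3675, -0.0826]), 'qvel': array([ 0.001 ,  0.0004, -0.001 ,  0.0003, -0.0017,  0.0008]), 'joint_torque': array([  0.    , -42.4931, -36.6654,  -0.0002,   0.0039,  -0.    ]), 'tool_pos': array([0.1787, 0.6243, 0.2125]), 'tcp_rot': array([ 0.1389,  0.9903, -0.0009, -0.0002]), 'contact_force': array([ 0.1889,  0.7693, -0.6783]), 'moment': array([0.0234, 0.0518, 0.0363]), 'finger_force': 0.0, 'width': 0.08546695583212813}
```

View pics/top0.png

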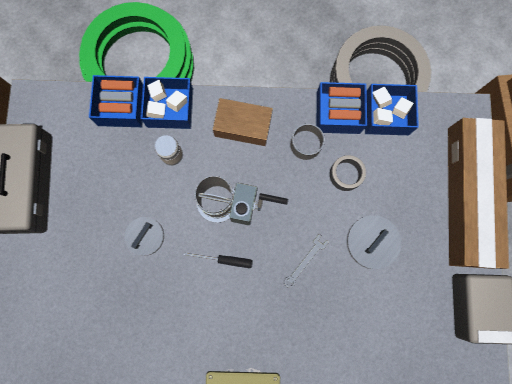

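View pics/side0.png

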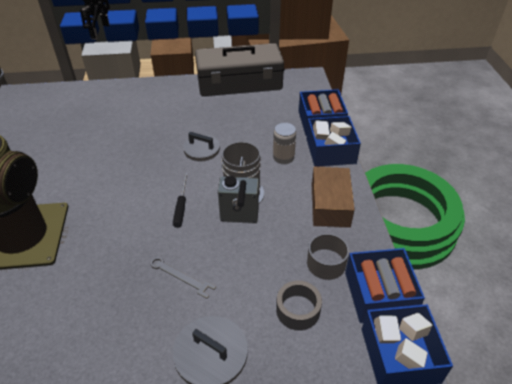

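The top view shows the small cover at (144,237), the duct at (215,198), the box at (243,203) with its button at (241,209), and the lever grip at (272,199). The large cover is at (374,241). In the side view they are at about (202,146), (241,158), (239,198), (230,182), (241,193) and (211,350).

```bash
cat > h.py <<'E'
import numpy as np,cv2
from cell import r
from scipy.spatial.transform import Rotation as Ro
np.set_printoptions(precision=4,suppress=True)
def ray(n,uv,s=None):
    c=r.calibration(n);d=np.linalg.inv(c["camera_matrix"])@[uv[0],uv[1],1]
    if n=="wrist":
        H=c["hand_eye"];T=Ro.from_quat(s["tcp_rot"]).as_matrix()
        return T@H[:3,3]+s["tool_pos"],T@H[:3,:3]@d
    return -c["R"].T@c["t"],c["R"].T@d
def plane(n,uv,z,s=None):
    o,d=ray(n,uv,s);return o+d*(z-o[2])/d[2]
def tri(*rs):
    A=b=0
    for o,d in rs:
        d=d/np.linalg.norm(d);P=np.eye(3)-np.outer(d,d);A=A+P;b=b+P@o
    X=np.linalg.solve(A,b);return X,[np.linalg.norm(np.cross(X-o,d/np.linalg.norm(d))) for o,d in rs]
def blobs(p,lim=60,amin=20,box=None):
    m=(p.max(2)<lim).astype(np.uint8);n,l,st,c=cv2.connectedComponentsWithStats(m)
    out=[]
    for i in range(1,n):
        if st[i,4]>=amin and (box is None or (box[0]<c[i][0]<box[2] and box[1]<c[i][1]<box[3])):
            ys,xs=np.where(l==i);out.append((c[i],st[i,4],cv2.minAreaRect(np.c_[xs,ys].astype(np.float32))))
    return out
E
python3 - <<'E'
from h import *
for n,b in(("top",(110,160,310,280)),("side",(170,120,280,230))):
    p=np.load(n+"0.npz")["p"]
    for x in blobs(p,55,10,b): print(n,x)
    x0,y0,x1,y1=b
    cv2.imwrite(f"pics/c{n}.png",cv2.resize(p[y0:y1,x0:x1],None,fx=4,fy=4,interpolation=cv2.INTER_CUBIC))
E
python3 -c "
import cv2,numpy as np
a=cv2.imread('pics/ctop.png')[:,:];b=cv2.imread('pics/cside.png')
cv2.imwrite('pics/ctop.png',a);cv2.imwrite('pics/cside.png',b);print(a.shape,b.shape)"
```

```text
top (array([198.9259, 192.4259]), np.int32(54), ((198.96392822265625, 193.2938232421875), (7.035989761352539, 18.092544555664062), 21.03750991821289))
top (array([273.4569, 198.6379]), np.int32(116), ((272.7959899902344, 198.3719940185547), (27.63780403137207, 5.4560065269470215), 10.30484676361084))
top (array([234.2489, 260.7642]), np.int32(229), ((234.35997009277344, 260.9800109863281), (33.51686477661133, 8.34386157989502), 8.130102157592773))
side (array([200.5714, 139.6339]), np.int32(112), ((200.3823699951172, 140.97059631347656), (25.46623992919922, 8.973817825317383), 14.03624439239502))
side (array([239.5  , 152.684]), np.int32(462), ((240.0, 153.5), (19.0, 32.0), 90.0))
side (array([242.4921, 166.7619]), np.int32(63), ((241.7035675048828, 166.05313110351562), (6.186266899108887, 31.06437110900879), 86.18592071533203))
side (array([234.9333, 177.8485]), np.int32(165), ((239.5029754638672, 173.1297149658203), (13.127328872680664, 35.0655403137207), 57.7243537902832))
side (array([238.8923, 205.9719]), np.int32(1068), ((238.0876922607422, 200.92153930664062), (38.995426177978516, 40.437644958496094), 3.1798300743103027))
side (array([179.0082, 211.5638]), np.int32(243), ((179.0675506591797, 211.09458923339844), (8.38434886932373, 30.742610931396484), 9.462321281433105))
(480, 800, 3) (440, 440, 3)
```

View pics/ctop.png

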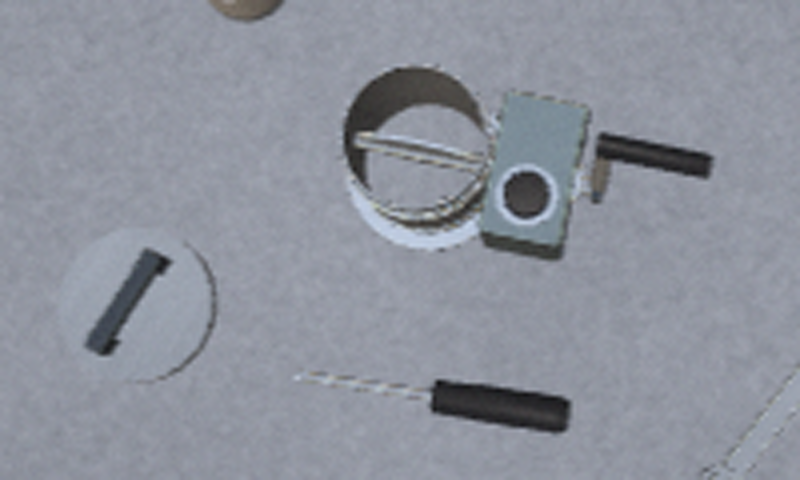

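View pics/cside.png

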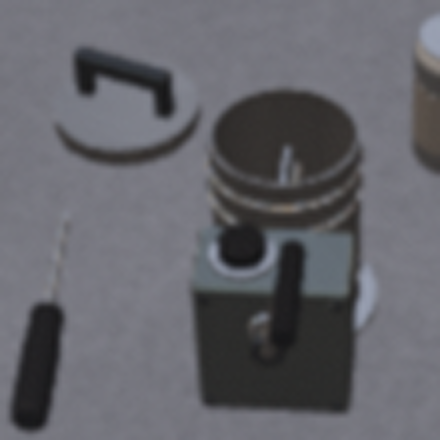

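Crops: the rim centre is at top (214.5,195.8) and side (241.3,154.3). The button top is at (241.7,208.2) and (230,179.5). The grip runs from (260,196.5) to (288,201) in the top view, centred at side (241.8,193.2). The cover handle's middle is at (141.5,235.5) and (201,137).

Run:
```python
from h import *
P={"rim":((214.5,195.8),(241.3,154.3),.15),"button":((241.7,208.2),(230,179.5),.131),"grip":((274,199),(241.8,193.2),.163),"handle":((141.5,235.5),(201,137),.056)}
for k,(a,b,z) in P.items():
    X,e=tri(ray("top",a),ray("side",b)); print(k,X,np.array(e),plane("top",a,z),plane("side",b,z))
a,b=plane("top",(260,196.5),.163),plane("top",(288,201),.163);print("grip ends",a,b,np.linalg.norm(a-b),np.arctan2(*(b-a)[:2]))
a,b=plane("top",(148.7,224.5),.056),plane("top",(134.5,246.2),.056);print("handle",a,b,np.linalg.norm(a-b),np.degrees(np.arctan2((a-b)[1],(a-b)[0])))
q=[plane("top",(110+x/4,160+y/4),.115) for x,y in((508,92),(590,104),(483,236),(562,248))]
print("box",*q)
print(r.sense()["clock"])
```

```text
rim [0.5787 0.0862 0.1489] [0.0017 0.0017] [0.5768 0.086  0.15  ] [0.5802 0.0854 0.15  ]
button [0.5467 0.0132 0.1321] [0.0013 0.0013] [0.5482 0.0133 0.131 ] [0.5454 0.014  0.131 ]
grip [ 0.5696 -0.0709  0.165 ] [0.0008 0.0008] [ 0.5707 -0.0709  0.163 ] [ 0.5689 -0.0691  0.163 ]
handle [0.4729 0.295  0.0506] [0.0002 0.0002] [0.4728 0.2937 0.056 ] [0.4729 0.2881 0.056 ]
grip ends [ 0.5763 -0.0341  0.163 ] [ 0.5664 -0.1077  0.163 ] 0.0742065287876796 -3.008289347849376
handle [0.5043 0.2756 0.056 ] [0.4425 0.3112 0.056 ] 0.071323942616509 -29.939037127957306
box [0.6195 0.0286 0.115 ] [ 0.6127 -0.0278  0.115 ] [0.5201 0.0423 0.115 ] [ 0.5134 -0.0113  0.115 ]
0.1
```

```bash
python3 -m pendant '[[[0,0,-0.0142],[0.046,-0.0764,0.0084],0],[[0,0,-0.0142],[0.046,-0.0764,0.0084],0],[[0,0,-0.0142],[0.046,-0.0764,0.0084],0],[[0,0,-0.0142],[0.046,-0.0764,0.0084],0],[[0,0,-0.0142],[0.046,-0.0764,0.0084],0],[[0,0,-0.0142],[0.046,-0.0764,0.0084],0],[[0,0,-0.0142],[0.046,-0.0764,0.0084],0],[[0,0,-0.0142],[0.046,-0.0764,0.0084],0],[[0,0,-0.0142],[0.046,-0.0764,0.0084],0],[[0,0,-0.0142],[0.046,-0.0764,0.0084],0],[[0,0,-0.0142],[0.046,-0.0764,0.0084],0],[[0,0,-0.0142],[0.046,-0.0764,0.0084],0],[[0,0,-0.0142],[0.046,-0.0764,0.0084],0],[[0,0,-0.0142],[0.046,-0.0764,0.0084],0],[[0,0,-0.0142],[0.046,-0.0764,0.0084],0],[[0,0,-0.0142],[0.046,-0.0764,0.0084],0],[[0,0,0],[0,0,0],0],[[0,0,0],[0,0,0],0]]'
python3 - <<'E'
from h import *
s=r.sense();p,d=r.read_camera("wrist");cv2.imwrite("pics/w1.png",p);np.savez("w1.npz",p=p,d=d,pos=s["tool_pos"],rot=s["tcp_rot"])
print(s["q"],Ro.from_quat(s["tcp_rot"]).as_matrix())
E
```

```text
clock: 1.9
tool_pos: [0.5468, 0.013, 0.2802]
tcp_rot: [0.754, 0.657, -0.0, -0.001]
contact_force: [0.4, 0.2, -0.2]
width: 0.0004
finger_force: 0.0
[-0.0747 -0.1372  1.7992  0.0005  1.4812  0.0623] [[ 0.1366  0.9906 -0.0016]
 [ 0.9906 -0.1366  0.0006]
 [ 0.0004 -0.0017 -1.    ]]
```

View pics/w1.png

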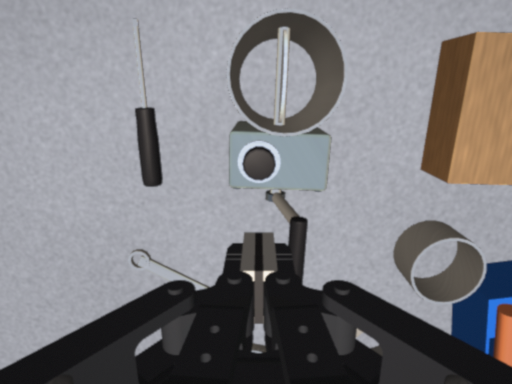

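The wrist view shows the rim ellipse centred near (287,73), the button top at (259,163), and the lever grip near (298,245).

Run:
```python
from h import *
z=np.load("w1.npz");s=dict(tool_pos=z["pos"],tcp_rot=z["rot"])
p=z["p"];hsv=cv2.cvtColor(p,cv2.COLOR_BGR2HSV)
print(plane("wrist",(287,73),.15,s),plane("wrist",(259,163),.131,s))
for a,b in(((229,73),(344,73)),((287,13),(287,135))): 
    A,B=plane("wrist",a,.15,s),plane("wrist",b,.15,s);print((A+B)/2,np.linalg.norm(A-B))
for k,w,a,b in(("rim",(287,73),(214.5,195.8),(241.3,154.3)),("but",(259,163),(241.7,208.2),(230,179.5))):
    print(k,*tri(ray("wrist",w,s),ray("top",a),ray("side",b)))
```

```text
[0.5819 0.0933 0.15  ] [0.5483 0.0176 0.131 ]
[0.5815 0.0933 0.15  ] 0.09440751760048935
[0.5815 0.0902 0.15  ] 0.09520995993006734
rim [0.5801 0.0901 0.1453] [np.float64(0.003947359266497054), np.float64(0.00447296162737516), np.float64(0.0006467575918578103)]
but [0.5474 0.0154 0.1291] [np.float64(0.001935177940774666), np.float64(0.0022896600127550568), np.float64(0.0019316194688688566)]
```

```bash
python3 -m pendant '[[[0,0,0],[0,0.001,-0.0675],0],[[0,0,0],[0,0.001,-0.0675],0],[[0,0,0],[0,0.001,-0.0675],0],[[0,0,0],[0,0.001,-0.0675],0],[[0,0,0],[0,0,-0.006],0],[[0,0,0],[0,0,-0.006],0],[[0,0,0],[0,0,-0.006],0],[[0,0,0],[0,0,-0.006],0],[[0,0,0],[0,0,-0.006],0],[[0,0,0],[0,0,-0.002],0],[[0,0,0],[0,0,0],0]]'
python3 - <<'E'
from h import *
p,d=r.read_camera("side")
for x in blobs(p,55,10,(150,120,280,230)): print(x[0],x[1])
E
```

```text
clock: 3.05
tool_pos: [0.547, 0.0156, 0.1301]
tcp_rot: [0.753, 0.658, 0.0, 0.0]
contact_force: [-0.5, -0.3, 0.6]
width: -0.0001
finger_force: 0.0
[253.8182 170.8182] 11
[238.9171 206.0067] 1038
[179.     211.6623] 231
```

```bash
python3 -m pendant '[[[0,0,0],[0,0,-0.004],0],[[0,0,0],[0,0,-0.004],0],[[0,0,0],[0,0,0],0]]'
python3 -c "
from cell import r;print(r.tip_reach)"; python3 -m pendant '[[[0,0,0],[0,0,-0.004],0],[[0,0,0],[0,0,-0.004],0],[[0,0,0],[0,0,0],0]]'
python3 - <<'E'
from h import *
p,d=r.read_camera("side");cv2.imwrite("pics/s2.png",cv2.resize(p[100:260,130:310],None,fx=3.5,fy=3.5))
E
```

```text
clock: 3.4
tool_pos: [0.5466, 0.0157, 0.1255]
tcp_rot: [0.753, 0.658, -0.0, -0.0]
contact_force: [1.0, 0.4, 0.1]
width: 0.0001
finger_force: 0.0
0.008
clock: 3.7
tool_pos: [0.5466, 0.0157, 0.1214]
tcp_rot: [0.753, 0.658, -0.0, -0.0]
contact_force: [0.1, -0.5, -0.2]
width: -0.0001
finger_force: 0.0
```

View pics/s2.png

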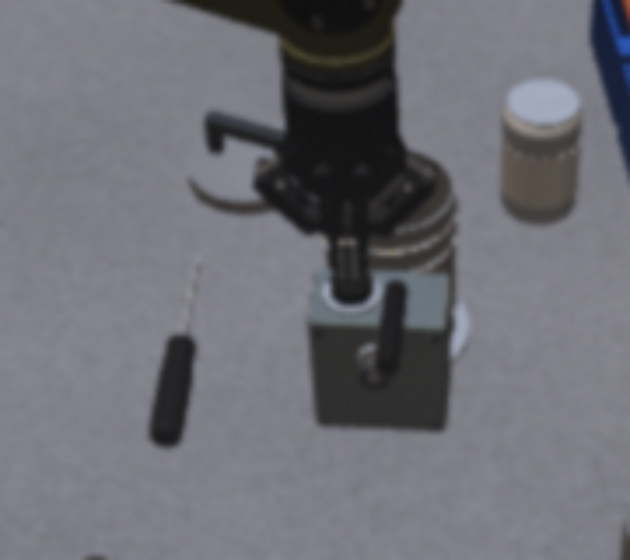

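The fingertips appear over the button at crop (352,290), but there is no contact force and the lever is still up. I'll check where the tip really is.

Run:
```python
from h import *
s=r.sense();print(s["tool_pos"],s["contact_force"],s["joint_torque"])
c=r.calibration("side")
def proj(X):
    v=c["camera_matrix"]@(c["R"]@X+c["t"]);return v[:2]/v[2],v[2]
for z in(.121,.131,.139): print(z,*proj(np.array([.5466,.0157,z])))
p,d=r.read_camera("side")
for u,v in((230,172),(230,176),(230,180),(230,183),(230,187)):
    o,q=ray("side",(u,v));print(u,v,p[v,u],o+q*d[v,u])
cv2.imwrite("pics/s3.png",cv2.resize(p[145:235,200:290],None,fx=6.5,fy=6.5,interpolation=cv2.INTER_CUBIC))
```

```text
[0.5467 0.0157 0.1216] [-0.1372 -0.7567 -0.0659] [ -0.0037 -33.0789 -34.3274  -0.0002  -0.0022   0.    ]
0.121 [230.5756 181.8845] 1.197333933370539
0.131 [230.4152 179.0086] 1.1903117302163702
0.139 [230.2855 176.6834] 1.1846939676930353
230 172 [47 49 50] [0.5462 0.0046 0.1651]
230 176 [46 47 49] [0.5456 0.0029 0.1534]
230 180 [36 35 36] [0.5453 0.0116 0.1316]
230 183 [33 31 32] [0.5447 0.0055 0.127 ]
230 187 [116 103  99] [ 0.544  -0.0016  0.1201]
```

View pics/s3.png

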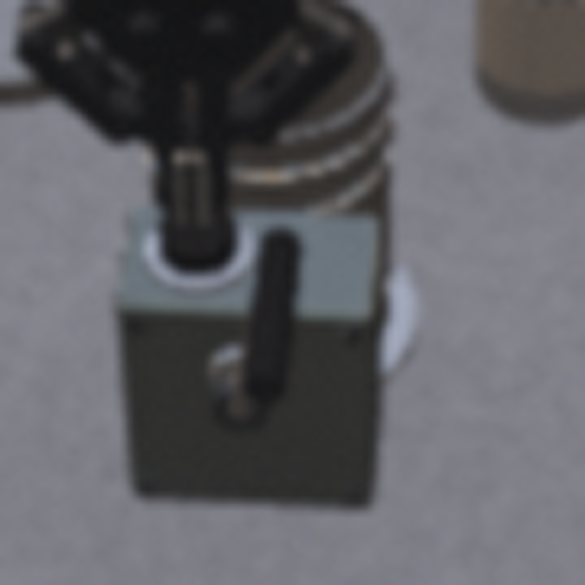

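Run:
```python
from h import *
z=np.load("w1.npz");s=dict(tool_pos=z["pos"],tcp_rot=z["rot"]);d=z["d"]
for k,(u,v) in dict(box=(305,150),button=(259,163),table=(190,100),table2=(190,200),carton=(480,100),tip=(259,240),tip2=(259,250)).items():
    o,q=ray("wrist",(u,v),s);print(k,d[v,u],o+q*d[v,u])
d=np.load("top0.npz")["d"]
for k,(u,v) in dict(box=(243,190),table=(180,270),button=(241,208)).items():
    o,q=ray("top",(u,v));print(k,o+q*d[v,u])
```

```text
box 0.32806292 [0.5942 0.021  0.1159]
button 0.31620365 [0.5483 0.0176 0.1312]
table 0.42562866 [0.4689 0.0823 0.0013]
table2 0.46327132 [ 0.443  -0.0489  0.0019]
carton 0.35761747 [0.7892 0.0404 0.0711]
tip 0.1419937 [0.549  0.0236 0.3113]
tip2 0.13399673 [0.5489 0.0232 0.3197]
box [0.6003 0.0115 0.1164]
table [0.3796 0.1888 0.    ]
button [0.548  0.0151 0.1365]
```

Run:
```python
from h import *
s=r.sense();p,d=r.read_camera("wrist");np.savez("w2.npz",p=p,d=d,pos=s["tool_pos"],rot=s["tcp_rot"])
print(s["tool_pos"])
for u in(250,259,268):
  for v in range(212,256,3):
    o,q=ray("wrist",(u,v),s);print(u,v,p[v,u],(o+q*d[v,u])-s["tool_pos"])
cv2.imwrite("pics/w2.png",cv2.resize(p[100:300,150:370],None,fx=2.7,fy=2.7))
```

```text
[0.5468 0.0157 0.1218]
250 212 [64 65 68] [-0.0016  0.0155  0.009 ]
250 215 [81 83 87] [-0.0016  0.0147  0.011 ]
250 218 [77 79 84] [-0.0019  0.0129  0.0103]
250 221 [74 76 81] [-0.0021  0.0113  0.0101]
250 224 [72 73 78] [-0.0025  0.0091  0.0086]
250 227 [70 72 76] [-0.0025  0.0084  0.0106]
250 230 [67 68 73] [-0.0029  0.0061  0.0089]
250 233 [84 89 93] [-0.0019  0.0109  0.0233]
250 236 [87 91 96] [-0.0018  0.0107  0.026 ]
250 239 [87 91 95] [-0.0017  0.0112  0.0302]
250 242 [86 91 95] [-0.0016  0.0111  0.0329]
250 245 [87 91 95] [-0.0016  0.0109  0.0353]
250 248 [87 91 95] [-0.0015  0.011   0.0382]
250 251 [86 91 95] [-0.0015  0.0109  0.0407]
250 254 [87 91 96] [-0.0013  0.0115  0.0445]
259 212 [76 77 81] [0.0027 0.0148 0.0089]
259 215 [77 79 83] [0.0026 0.0136 0.0098]
259 218 [76 77 82] [0.0024 0.0123 0.0104]
259 221 [73 75 80] [0.0022 0.0106 0.0098]
259 224 [71 72 77] [0.002  0.009  0.0099]
259 227 [68 69 73] [0.0018 0.008  0.0111]
259 230 [66 66 71] [0.0016 0.0064 0.0109]
259 233 [27 27 29] [0.0021 0.0104 0.0235]
259 236 [23 22 24] [0.0021 0.0105 0.0268]
259 239 [22 22 24] [0.00
[... 157 characters left out ...]
1 22] [0.0021 0.0109 0.0417]
259 254 [21 20 22] [0.0021 0.0105 0.0435]
268 212 [61 61 65] [0.0071 0.0143 0.0092]
268 215 [71 72 76] [0.0069 0.0131 0.0099]
268 218 [72 73 78] [0.0067 0.0116 0.01  ]
268 221 [69 71 75] [0.0065 0.0103 0.0105]
268 224 [67 68 73] [0.0063 0.0083 0.0095]
268 227 [65 66 70] [0.0061 0.0068 0.0096]
268 230 [63 63 67] [0.0059 0.0057 0.0107]
268 233 [84 88 92] [0.0061 0.01   0.0238]
268 236 [86 91 95] [0.006  0.0094 0.0257]
268 239 [86 90 95] [0.0059 0.0103 0.0305]
268 242 [87 91 95] [0.0059 0.0104 0.0337]
268 245 [86 90 95] [0.0058 0.01   0.0355]
268 248 [87 91 96] [0.0057 0.0096 0.0375]
268 251 [87 91 95] [0.0056 0.01   0.0409]
268 254 [86 90 95] [0.0055 0.0098 0.043 ]
```

View pics/w2.png

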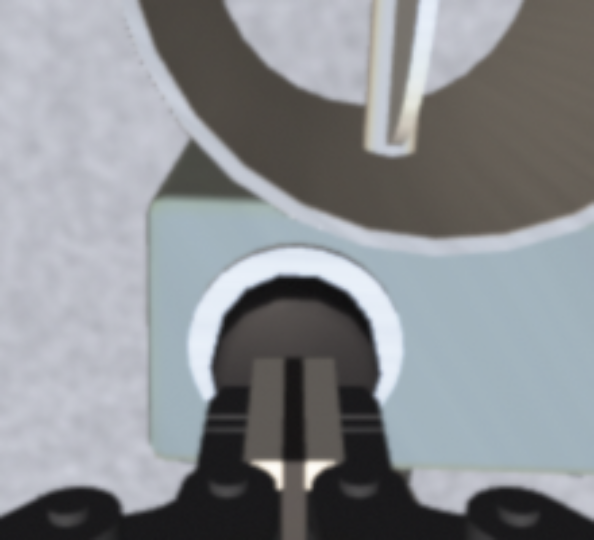

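The wrist depth puts the shut fingertips about 22 mm behind the reported TCP, where the text says 8 mm ahead. The tip is at z≈0.144, so it hasn't touched the button yet. I'll go down on force and use the measured offset from now on.

```bash
python3 -m pendant '[[[0,0,0],[0,0,-0.006],0],[[0,0,0],[0,0,-0.006],0],[[0,0,0],[0,0,-0.006],0],[[0,0,0],[0,0,-0.006],0],[[0,0,0],[0,0,-0.006],0],[[0,0,0],[0,0,0],0]]'; python3 -m pendant '[[[0,0,0],[0,0,-0.004],0],[[0,0,0],[0,0,-0.004],0],[[0,0,0],[0,0,0],0]]'; python3 -m pendant '[[[0,0,0],[0,0,-0.004],0],[[0,0,0],[0,0,-0.002],0],[[0,0,0],[0,0,0],0]]'
python3 - <<'E'
from h import *
p,d=r.read_camera("side");cv2.imwrite("pics/s4.png",p)
for x in blobs(p,55,10,(150,120,280,230)): print(x)
E
```

```text
clock: 4.45
tool_pos: [0.5469, 0.0157, 0.107]
tcp_rot: [0.753, 0.658, -0.0, -0.0]
contact_force: [-1.2, 0.1, 3.3]
width: 0.0
finger_force: 1.7
clock: 4.75
tool_pos: [0.547, 0.0157, 0.1034]
tcp_rot: [0.753, 0.658, -0.0, 0.0]
contact_force: [-2.8, -0.1, 5.3]
width: -0.0004
finger_force: 2.8
clock: 5.05
tool_pos: [0.5471, 0.0157, 0.1032]
tcp_rot: [0.753, 0.658, -0.0, -0.0]
contact_force: [-10.3, -0.2, 18.4]
width: 0.0
finger_force: 9.3
(array([208.3607, 199.3279]), np.int32(122), ((208.4807891845703, 199.09613037109375), (4.902902603149414, 24.71063232421875), 11.309932708740234))
(array([239.9165, 208.7076]), np.int32(814), ((239.0, 206.5), (29.0, 38.0), 90.0))
(array([179.    , 211.5455]), np.int32(231), ((179.02798461914062, 211.0959930419922), (8.139288902282715, 30.768299102783203), 10.304845809936523))
```

The button bottomed out at 18 N and the lever has dropped; its grip is now at side (208,199). I'm retreating up and over to look at the dropped grip.

```bash
python3 -m pendant '[[[0,0,0],[0,0,0.02],0],[[0,0,0],[0,0,0.055],0],[[0,0,0],[0,0,0.055],0],[[0,0,0],[0,0,0.055],0],[[0,0,0],[0,0,0.055],0],[[0,0,0],[-0.05,-0.054,0],0.6],[[0,0,0],[-0.05,-0.054,0],0.6],[[0,0,0],[-0.05,-0.054,0],0.6],[[0,0,0],[0,0,0],0.6],[[0,0,0],[0,0,0],0.6],[[0,0,0],[0,0,0],0.6]]'
python3 - <<'E'
from h import *
s=r.sense();p,d=r.read_camera("wrist");cv2.imwrite("pics/w3.png",p);np.savez("w3.npz",p=p,d=d,pos=s["tool_pos"],rot=s["tcp_rot"])
pt,dt=r.read_camera("top");ps,ds=r.read_camera("side")
B=[x for x in blobs(pt,55,30,(250,190,310,260))];print(B)
S=[x for x in blobs(ps,55,30,(190,170,225,225))];print(S)
if B and S: print(tri(ray("top",B[0][2][0]),ray("side",S[0][2][0])))
E
```

```text
clock: 6.2
tool_pos: [0.4724, -0.0649, 0.2198]
tcp_rot: [0.753, 0.658, 0.0, -0.0]
contact_force: [-0.4, 0.5, 0.0]
width: 0.0512
finger_force: 0.0
[(array([270.5682, 245.7045]), np.int32(44), ((269.8999938964844, 246.20001220703125), (15.205260276794434, 5.813776969909668), 26.56505012512207))]
[(array([200.9737, 213.5439]), np.int32(114), ((201.1146240234375, 213.13169860839844), (4.749326229095459, 24.51490592956543), 12.094757080078125))]
(array([ 0.4598, -0.0648,  0.0996]), [np.float64(0.009233867376948304), np.float64(0.009233867376948314)])
```

View pics/w3.png

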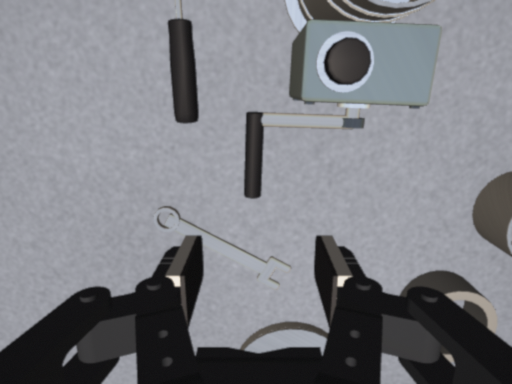

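The lever is dropped, with its grip bar from (254,113) to (253,196) and the finger tips at (200,238) and (318,238).

Run:
```python
from h import *
z=np.load("w3.npz");s=dict(tool_pos=z["pos"],tcp_rot=z["rot"]);d=z["d"]
for uv in((254,113),(253,196)): print(plane("wrist",uv,.086,s))
for v in(125,150,175,190): o,q=ray("wrist",(254,v),s);print("bar",o+q*d[v,254])
b=blobs(z["p"],55,200,(235,110,270,200));print(b)
for u,v in((192,240),(199,240),(319,240),(325,240),(192,250),(325,250)): o,q=ray("wrist",(u,v),s);print(u,v,(o+q*d[v,u])-s["tool_pos"])
```

```text
[ 0.4761 -0.013   0.086 ]
[ 0.4648 -0.0871  0.086 ]
bar [ 0.475  -0.0222  0.0954]
bar [ 0.472  -0.0432  0.095 ]
bar [ 0.4689 -0.0653  0.0943]
bar [ 0.4671 -0.0787  0.0953]
[(array([253.5316, 155.6435]), np.int32(965), ((253.48654174804688, 154.48574829101562), (16.10489845275879, 83.35673522949219), 1.5911403894424438))]
192 240 [-0.0264  0.0138  0.0297]
199 240 [-0.0238  0.0127  0.0281]
319 240 [0.0272 0.0074 0.0315]
325 240 [0.03   0.0061 0.0296]
192 250 [-0.0242  0.0144  0.0406]
325 250 [0.0282 0.0065 0.0392]
```

```bash
python3 -m pendant '[[[0,0,0],[-0.001,0.0028,-0.068],0.6],[[0,0,0],[-0.001,0.0028,-0.068],0.6],[[0,0,0],[-0.001,0.0028,-0.068],0.6],[[0,0,0],[-0.001,0.0028,-0.068],0.6],[[0,0,0],[-0.001,0.0028,-0.068],0.6],[[0,0,0],[0,0,0],0.6]]'; python3 -m pendant '[[[0,0,0],[0,0,0],0.1],[[0,0,0],[0,0,0],0.1],[[0,0,0],[0,0,0],0.1],[[0,0,0],[0,0,0],0.1],[[0,0,0],[0,0,0],0.1],[[0,0,0],[0,0,0],0.1]]'
```

```text
clock: 6.95
tool_pos: [0.4652, -0.0566, 0.0447]
tcp_rot: [0.753, 0.658, -0.003, -0.005]
contact_force: [-0.0, -0.1, -0.3]
width: 0.0513
finger_force: 0.0
clock: 7.55
tool_pos: [0.4684, -0.0582, 0.0523]
tcp_rot: [0.754, 0.657, -0.001, -0.001]
contact_force: [-11.2, 1.3, 9.2]
width: 0.0142
finger_force: 58.2
```

Run:
```python
import numpy as np
f=np.linspace(-1.5,.16,17);X=.085*np.sin(f);Z=.085*np.cos(f)
print(np.round(np.c_[np.diff(X)*.991,np.diff(X)*-.134,np.diff(Z)]/.5,4).tolist())
```

```text
[[0.0021, -0.0003, 0.0175], [0.0039, -0.0005, 0.0172], [0.0057, -0.0008, 0.0167], [0.0073, -0.001, 0.016], [0.0089, -0.0012, 0.0151], [0.0105, -0.0014, 0.0141], [0.0118, -0.0016, 0.013], [0.0131, -0.0018, 0.0116], [0.0142, -0.0019, 0.0102], [0.0152, -0.0021, 0.0087], [0.016, -0.0022, 0.007], [0.0167, -0.0023, 0.0053], [0.0171, -0.0023, 0.0036], [0.0174, -0.0024, 0.0017], [0.0175, -0.0024, -0.0001], [0.0174, -0.0023, -0.0019]]
```

```bash
python3 -m pendant '[[[0,0,0],[0.002,0,0.0175],0.1],[[0,0,0],[0.004,-0.0005,0.017],0.1],[[0,0,0],[0.0057,-0.001,0.0167],0.1],[[0,0,0],[0.0073,-0.001,0.016],0.1],[[0,0,0],[0.009,-0.0012,0.015],0.1],[[0,0,0],[0.0105,-0.0014,0.014],0.1],[[0,0,0],[0.012,-0.0016,0.013],0.1],[[0,0,0],[0.013,-0.0018,0.0116],0.1]]'; python3 -m pendant '[[[0,0,0],[0.0142,-0.002,0.0102],0.1],[[0,0,0],[0.0152,-0.002,0.0087],0.1],[[0,0,0],[0.016,-0.0022,0.007],0.1],[[0,0,0],[0.0167,-0.0023,0.0053],0.1],[[0,0,0],[0.017,-0.0023,0.0036],0.1],[[0,0,0],[0.0174,-0.0024,0.0017],0.1],[[0,0,0],[0.0175,-0.0024,0],0.1],[[0,0,0],[0.0174,-0.0023,-0.002],0.1],[[0,0,0],[0,0,0],0.1]]'
```

```text
clock: 8.35
tool_pos: [0.4928, -0.0626, 0.1113]
tcp_rot: [0.753, 0.658, -0.009, -0.008]
contact_force: [-36.4, -1.7, 25.3]
width: 0.0138
finger_force: 58.6
clock: 9.25
tool_pos: [0.5687, -0.0752, 0.1314]
tcp_rot: [0.754, 0.657, -0.001, 0.004]
contact_force: [-5.3, -11.3, 4.2]
width: 0.0142
finger_force: 61.8
```

```bash
python3 -m pendant '[[[0,0,0],[0.006,-0.001,-0.001],0.1],[[0,0,0],[0,0,0],0.1]]'; python3 -m pendant '[[[0,0,0],[0,0,0],0.7],[[0,0,0],[0,0,0],0.7],[[0,0,0],[0,0,0],0.7],[[0,0,0],[0,0,0],0.7],[[0,0,0],[0,0,0.02],0.7],[[0,0,0],[0,0,0.05],0.7],[[0,0,0],[0,0,0.05],0.7],[[0,0,0],[0,0,0.05],0.7],[[0,0,0],[0,0,0.05],0.7],[[0,0,0],[0,0,0],0.7]]'
python3 - <<'E'
from h import *
s=r.sense();p,d=r.read_camera("wrist");np.savez("w4.npz",p=p,d=d,pos=s["tool_pos"],rot=s["tcp_rot"])
cv2.imwrite("pics/w4.png",p)
b=[x for x in blobs(p,60,100,(150,60,400,240))];print(b)
for x in b: print(plane("wrist",x[2][0],.163,s))
E
```

```text
clock: 9.45
tool_pos: [0.5688, -0.0753, 0.1312]
tcp_rot: [0.754, 0.657, -0.003, 0.001]
contact_force: [-14.7, -8.6, 11.3]
width: 0.0135
finger_force: 62.6
clock: 10.45
tool_pos: [0.5723, -0.0724, 0.2428]
tcp_rot: [0.753, 0.658, 0.003, 0.004]
contact_force: [0.0, 0.2, 0.6]
width: 0.0597
finger_force: 0.0
[(array([253.4028, 183.5222]), np.int32(1641), ((253.69357299804688, 180.61192321777344), (20.263423919677734, 101.13539123535156), 1.7357046604156494))]
[ 0.5709 -0.0657  0.163 ]
```

View pics/w4.png

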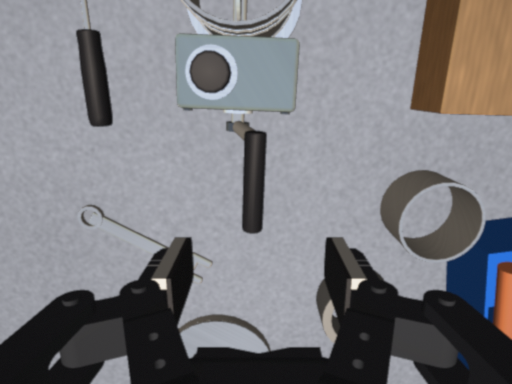

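The lever is up, its grip bar back at (0.570,-0.07), and it stays there by itself. The wrist picture shows the bar at (253,181). Now to the small cover.

```bash
python3 -m pendant '[[[0,0,0.0188],[-0.0198,0.0733,0],0.7],[[0,0,0.0188],[-0.0198,0.0733,0],0.7],[[0,0,0.0188],[-0.0198,0.0733,0],0.7],[[0,0,0.0188],[-0.0198,0.0733,0],0.7],[[0,0,0.0188],[-0.0198,0.0733,0],0.7],[[0,0,0.0188],[-0.0198,0.0733,0],0.7],[[0,0,0.0188],[-0.0198,0.0733,0],0.7],[[0,0,0.0188],[-0.0198,0.0733,0],0.7],[[0,0,0.0188],[-0.0198,0.0733,0],0.7],[[0,0,0.0188],[-0.0198,0.0733,0],0.7],[[0,0,0],[0,0,0],0.7],[[0,0,0],[0,0,0],0.7]]'
python3 - <<'E'
from h import *
s=r.sense();p,d=r.read_camera("wrist");np.savez("w5.npz",p=p,d=d,pos=s["tool_pos"],rot=s["tcp_rot"])
print(Ro.from_quat(s["tcp_rot"]).as_matrix()[:,1])
# points from depth
v,u=np.mgrid[:384,:512];o,_=ray("wrist",(0,0),s)
c=r.calibration("wrist");K=np.linalg.inv(c["camera_matrix"]);T=Ro.from_quat(s["tcp_rot"]).as_matrix()@c["hand_eye"][:3,:3]
q=np.stack([u,v,np.ones_like(u)],-1)@K.T@T.T
X=o+q*d[...,None]
ok=(d>0)&(np.hypot(X[...,0]-.473,X[...,1]-.294)<.08)
for lo,hi in((.035,.075),(.010,.025)):
    m=(ok&(X[...,2]>lo)&(X[...,2]<hi)).astype(np.uint8)
    n,l,st,cc=cv2.connectedComponentsWithStats(m);i=1+np.argmax(st[1:,4]);ys,xs=np.where(l==i)
    P=X[l==i];R=cv2.minAreaRect((P[:,:2]*1000).astype(np.float32));print(st[i],P[:,2].mean(),np.median(P[:,2]),R,cv2.minEnclosingCircle((P[:,:2]*1000).astype(np.float32)))
E
```

```text
clock: 11.7
tool_pos: [0.47, 0.2948, 0.2356]
tcp_rot: [0.259, 0.966, -0.001, -0.001]
contact_force: [-0.3, -0.3, -0.5]
width: 0.0599
finger_force: 0.0
[ 0.5004  0.8658 -0.0023]
[ 258  121   14   77 1041] 0.05609986980560384 0.05636107114196365 ((472.326416015625, 299.6651611328125), (13.821456909179688, 79.22612762451172), 60.57227325439453) ((472.6927795410156, 300.3146667480469), 39.80906677246094)
[ 216  104   97   97 6300] 0.016759156751831997 0.016774771286706375 ((472.7282409667969, 299.67681884765625), (110.53821563720703, 111.39300537109375), 57.71757125854492) ((473.0587463378906, 299.5203552246094), 56.186729431152344)
```

```bash
python3 -m pendant '[[[0,0,0],[0.036,-0.07,0.042],0.7],[[0,0,0],[0.036,-0.07,0.042],0.7],[[0,0,0],[0.036,-0.07,0.042],0.7],[[0,0,0],[0.036,-0.07,0.042],0.7],[[0,0,0],[0.036,-0.07,0.042],0.7],[[0,0,0],[0.036,-0.07,0.042],0.7],[[0,0,0],[0,0,0],0.7],[[0,0,0],[0,0,0],0.7]]'
cat >> h.py <<'E'
def cloud():
    s=r.sense();p,d=r.read_camera("wrist")
    v,u=np.mgrid[:384,:512];o,_=ray("wrist",(0,0),s)
    c=r.calibration("wrist");K=np.linalg.inv(c["camera_matrix"]);T=Ro.from_quat(s["tcp_rot"]).as_matrix()@c["hand_eye"][:3,:3]
    return s,p,d,o+(np.stack([u,v,np.ones_like(u)],-1)@K.T@T.T)*d[...,None]
def circ(P):
    A=np.c_[2*P[:,:2],np.ones(len(P))];k=np.linalg.lstsq(A,(P[:,:2]**2).sum(1),rcond=None)[0]
    return k[:2],np.sqrt(k[2]+k[0]**2+k[1]**2)
E
python3 - <<'E'
from h import *
s,p,d,X=cloud();print(s["tool_pos"])
m=(d>0)&(X[...,2]>.1455)&(X[...,2]<.156)&(np.hypot(X[...,0]-.58,X[...,1]-.09)<.07)
P=X[m];print(len(P),np.median(P[:,2]),circ(P),cv2.minEnclosingCircle((P[:,:2]*1000).astype(np.float32)))
q=np.degrees(np.arctan2(P[:,1]-.09,P[:,0]-.58));print(np.histogram(q,12,(-180,180))[0])
k,R=circ(P);e=np.hypot(*(P[:,:2]-k).T)-R;P=P[abs(e)<.003];print(circ(P),len(P))
E
```

```text
clock: 12.55
tool_pos: [0.5791, 0.0826, 0.363]
tcp_rot: [0.261, 0.965, 0.0, -0.0]
contact_force: [-0.4, 0.4, -0.7]
width: 0.06
finger_force: 0.0
[0.5791 0.0826 0.363 ]
836 0.15043199788531386 (array([0.5811, 0.0917]), np.float64(0.04800897806816583)) ((581.4089965820312, 91.39354705810547), 50.02980041503906)
[64 61 65 71 73 76 77 75 71 65 71 67]
(array([0.5811, 0.0917]), np.float64(0.04800897806816583)) 836
```

```bash
python3 -m pendant '[[[0,0,0],[-0.0304,0.062,-0.0608],0.7],[[0,0,0],[-0.0304,0.062,-0.0608],0.7],[[0,0,0],[-0.0304,0.062,-0.0608],0.7],[[0,0,0],[-0.0304,0.062,-0.0608],0.7],[[0,0,0],[-0.0304,0.062,-0.0608],0.7],[[0,0,0],[-0.0304,0.062,-0.0608],0.7],[[0,0,0],[-0.0304,0.062,-0.0608],0.7],[[0,0,0],[0,0,0],0.5],[[0,0,0],[0,0,0],0.5],[[0,0,0],[0,0,0],0.5]]'
```

```text
clock: 13.6
tool_pos: [0.4728, 0.3015, 0.1512]
tcp_rot: [0.259, 0.966, 0.0, 0.001]
contact_force: [0.1, -0.4, -0.6]
width: 0.043
finger_force: 0.0
```

```bash
python3 -m pendant '[[[0,0,0],[0,-0.001,-0.06],0.5],[[0,0,0],[0,-0.001,-0.06],0.5],[[0,0,0],[0,-0.001,-0.06],0.5],[[0,0,0],[0,0,-0.06],0.5],[[0,0,0],[0,0,-0.038],0.5],[[0,0,0],[0,0,0],0.5],[[0,0,0],[0,0,0],0.5]]';python3 -m pendant '[[[0,0,0],[0,0,0],0.1],[[0,0,0],[0,0,0],0.1],[[0,0,0],[0,0,0],0.1],[[0,0,0],[0,0,0],0.1],[[0,0,0],[0,0,0],0.1],[[0,0,0],[0,0,0],0.1]]'
```

```text
clock: 14.3
tool_pos: [0.4738, 0.2998, 0.0127]
tcp_rot: [0.26, 0.966, 0.001, 0.001]
contact_force: [1.1, 0.2, 0.1]
width: 0.0429
finger_force: 0.0
clock: 14.9
tool_pos: [0.4742, 0.3006, 0.0136]
tcp_rot: [0.259, 0.966, 0.001, 0.002]
contact_force: [0.3, -0.4, 6.8]
width: 0.0128
finger_force: 60.0
```

```bash
python3 -m pendant '[[[0,0,0],[0,0,0.02],0.1],[[0,0,0],[0,0,0.06],0.1],[[0,0,0],[0,0,0.08],0.1],[[0,0,0],[0,0,0.08],0.1],[[0,0,0],[0,0,0.08],0.1],[[0,0,0],[0,0,0.06],0.1],[[0,0,0],[0,0,0],0.1],[[0,0,0],[0,0,0],0.1],[[0,0,0],[0,0,0],0.1]]'
cat > m.py <<'E'
from h import *
s,p,d,X=cloud();t=s["tool_pos"]
m=(d>0)&(np.hypot(X[...,0]-t[0],X[...,1]-t[1])<.065)&(X[...,2]<t[2]+.014)&(X[...,2]>t[2]-.02)
n,l,st,cc=cv2.connectedComponentsWithStats(m.astype(np.uint8));i=1+np.argmax(st[1:,4]);P=X[l==i]
A=np.c_[P[:,:2]-t[:2],np.ones(len(P))];k=np.linalg.lstsq(A,P[:,2],rcond=None)[0];e=P[:,2]-A@k
P=P[abs(e)<.003];A=np.c_[P[:,:2]-t[:2],np.ones(len(P))];k=np.linalg.lstsq(A,P[:,2],rcond=None)[0]
print(len(P),"slope",k[:2],"ztop-tcp",k[2]-t[2]);
c,R=cv2.minEnclosingCircle(((P[:,:2]-t[:2])*1000).astype(np.float32));print("centre rel tcp mm",c,R,t,s["contact_force"],s["width"])
E
python3 m.py
```

```text
clock: 15.8
tool_pos: [0.4709, 0.2993, 0.1983]
tcp_rot: [0.26, 0.966, -0.002, -0.002]
contact_force: [-1.1, 0.7, -3.9]
width: 0.0131
finger_force: 59.0
22327 slope [-0.0064 -0.0034] ztop-tcp 0.0031289730224236256
centre rel tcp mm (-0.7071828842163086, 0.1447422355413437) 56.142295837402344 [0.4709 0.2993 0.1983] [-1.0709  0.6679 -3.9062] 0.01314932878353345
```

```bash
python3 -m pendant '[[[0,0,0],[0.0277,-0.0519,0.0042],0.1],[[0,0,0],[0.0277,-0.0519,0.0042],0.1],[[0,0,0],[0.0277,-0.0519,0.0042],0.1],[[0,0,0],[0.0277,-0.0519,0.0042],0.1],[[0,0,0],[0.0277,-0.0519,0.0042],0.1],[[0,0,0],[0.0277,-0.0519,0.0042],0.1],[[0,0,0],[0.0277,-0.0519,0.0042],0.1],[[0,0,0],[0.0277,-0.0519,0.0042],0.1],[[0,0,0],[0,0,0],0.1],[[0,0,0],[0,0,0],0.1],[[0,0,0],[0,0,0],0.1]]'; python3 m.py
```

```text
clock: 16.95
tool_pos: [0.5823, 0.0929, 0.2164]
tcp_rot: [0.259, 0.966, -0.0, -0.001]
contact_force: [0.2, 0.2, -2.9]
width: 0.0129
finger_force: 59.0
22326 slope [-0.0046 -0.0012] ztop-tcp 0.0031228600538580897
centre rel tcp mm (-0.7246372103691101, 0.07219621539115906) 56.15199279785156 [0.5823 0.0929 0.2164] [ 0.1759  0.2167 -2.8753] 0.012929467290433493
```

```bash
python3 -m pendant '[[[0,0,0],[-0.001,-0.002,-0.04],0.1],[[0,0,0],[0,0,-0.04],0.1],[[0,0,0],[0,0,-0.016],0.1],[[0,0,0],[0,0,0],0.1],[[0,0,0],[0,0,0],0.1],[[0,0,0],[0,0,0],0.1]]'; python3 m.py
```

```text
clock: 17.6
tool_pos: [0.5835, 0.0917, 0.1716]
tcp_rot: [0.259, 0.966, 0.0, 0.001]
contact_force: [0.0, 0.4, -2.0]
width: 0.0127
finger_force: 58.9
22319 slope [ 0.0003 -0.0008] ztop-tcp 0.0031097905691546968
centre rel tcp mm (-0.6989558935165405, 0.044187046587467194) 56.185890197753906 [0.5835 0.0917 0.1716] [ 0.0163  0.4052 -2.0328] 0.012668032938291126
```

```bash
python3 -m pendant '[[[0,0,0],[-0.003,0,-0.004],0.1],[[0,0,0],[0,0,-0.004],0.1],[[0,0,0],[0,0,-0.004],0.1],[[0,0,0],[0,0,-0.004],0.1],[[0,0,0],[0,0,-0.004],0.1],[[0,0,0],[0,0,0],0.1]]'; python3 -m pendant '[[[0,0,0],[0,0,-0.004],0.1],[[0,0,0],[0,0,-0.004],0.1],[[0,0,0],[0,0,0],0.1]]'
```

```text
clock: 18.25
tool_pos: [0.5809, 0.0914, 0.1595]
tcp_rot: [0.26, 0.966, -0.0, -0.0]
contact_force: [-0.1, -0.6, -2.8]
width: 0.0129
finger_force: 59.0
clock: 18.55
tool_pos: [0.581, 0.0914, 0.1556]
tcp_rot: [0.26, 0.966, -0.0, -0.0]
contact_force: [-0.8, -0.3, -3.2]
width: 0.0129
finger_force: 59.0
```

The skirt is over the rim with no contact. I'm lowering the last few mm.

```bash
python3 -m pendant '[[[0,0,0],[0,0,-0.003],0.1],[[0,0,0],[0,0,-0.003],0.1],[[0,0,0],[0,0,0],0.1]]'; python3 -m pendant '[[[0,0,0],[0,0,-0.002],0.1],[[0,0,0],[0,0,-0.002],0.1],[[0,0,0],[0,0,0],0.1]]'; python3 m.py
```

```text
clock: 18.85
tool_pos: [0.5811, 0.0914, 0.1527]
tcp_rot: [0.26, 0.966, -0.0, -0.0]
contact_force: [0.3, 0.6, -4.0]
width: 0.013
finger_force: 59.0
clock: 19.15
tool_pos: [0.5813, 0.0914, 0.1516]
tcp_rot: [0.26, 0.966, 0.0, 0.0]
contact_force: [-1.5, 0.0, -0.5]
width: 0.0129
finger_force: 59.4
22307 slope [ 0.     -0.0011] ztop-tcp 0.0031302206962456336
centre rel tcp mm (-0.4164031744003296, 0.10375473648309708) 56.328277587890625 [0.5813 0.0914 0.1516] [-1.5303  0.0497 -0.5102] 0.012899500913517676
```

```bash
python3 -m pendant '[[[0,0,0],[0,0,-0.001],0.1],[[0,0,0],[0,0,0],0.1]]'; python3 -m pendant '[[[0,0,0],[0,0,0],0.25],[[0,0,0],[0,0,0],0.4],[[0,0,0],[0,0,0],0.5],[[0,0,0],[0,0,0],0.5],[[0,0,0],[0,0,0.01],0.5],[[0,0,0],[0,0,0.03],0.5],[[0,0,0],[0,0,0.06],0.5],[[0,0,0],[0,0,0.08],0.5],[[0,0,0],[0,0,0.08],0.5],[[0,0,0],[0,0,0.06],0.5],[[0,0,0],[0,0,0],0.5],[[0,0,0],[0,0,0],0.5]]'
python3 - <<'E'
from h import *
s,p,d,X=cloud();print(s["tool_pos"])
m=(d>0)&(np.hypot(X[...,0]-.581,X[...,1]-.0917)<.065)&(X[...,2]<.165)&(X[...,2]>.145)
P=X[m];A=np.c_[P[:,:2]-[.581,.0917],np.ones(len(P))];k=np.linalg.lstsq(A,P[:,2],rcond=None)[0];print(len(P),k,np.percentile(P[:,2],[2,50,98]),cv2.minEnclosingCircle((P[:,:2]*1000).astype(np.float32)))
p,d=r.read_camera("side")
for x in blobs(p,55,30,(190,120,280,215)): print(x[0],x[1])
d0=np.load("side0.npz")["d"]
m=(abs(d-d0)>.01)&(d>0)&(d0>0);n,l,st,cc=cv2.connectedComponentsWithStats(m.astype(np.uint8));print([ (st[i].tolist()) for i in range(1,n) if st[i,4]>30])
for u,v in((241,190),(242,193),(241,197)): o,q=ray("side",(u,v));print("lever",o+q*d[v,u],o+q*d0[v,u])
E
```

```text
clock: 19.4
tool_pos: [0.5813, 0.0914, 0.1516]
tcp_rot: [0.26, 0.966, 0.0, 0.0]
contact_force: [-4.9, -0.6, 5.5]
width: 0.013
finger_force: 60.1
clock: 20.6
tool_pos: [0.5818, 0.0914, 0.3128]
tcp_rot: [0.26, 0.966, 0.001, 0.002]
contact_force: [0.3, 0.6, -0.7]
width: 0.0426
finger_force: 0.0
[0.5818 0.0914 0.3128]
8692 [ 0.0007 -0.0016  0.1548] [0.1533 0.1548 0.1563] ((580.8672485351562, 91.48403930664062), 56.07828903198242)
[240.5541 145.5796] 157
[238.8387 167.9355] 31
[234.8221 177.8528] 163
[238.9099 205.9841] 1066
[[0, 0, 66, 206, 5358], [40, 0, 218, 102, 6572], [321, 0, 191, 193, 14057], [118, 42, 15, 13, 65], [307, 59, 10, 14, 35], [182, 131, 80, 41, 1810], [359, 132, 29, 40, 277], [388, 153, 15, 14, 44], [422, 152, 7, 18, 36], [496, 163, 16, 21, 89], [425, 168, 17, 9, 37], [443, 168, 7, 13, 33], [379, 170, 19, 22, 54], [486, 170, 11, 14, 46], [385, 184, 15, 12, 45], [485, 185, 24, 16, 85], [443, 188, 12, 15, 41], [432, 191, 14, 12, 35], [378, 192, 8, 13, 31], [471, 195, 13, 28, 70], [398, 199, 16, 10, 39], [0, 202, 8, 12, 61], [415, 203, 15, 11, 40], [483, 202, 12, 12, 32], [499, 206, 13, 17, 59], [485, 209, 11, 12, 31], [403, 210, 13, 9, 36], [386, 217, 18, 11, 43]]
lever [ 0.5676 -0.0644  0.1691] [ 0.5676 -0.0635  0.1682]
lever [ 0.569  -0.0749  0.1695] [ 0.5691 -0.074   0.1685]
lever [ 0.5657 -0.0877  0.1696] [ 0.5657 -0.0862  0.168 ]
```

The cover is centred and level, with its top at 0.1548 m (expected 0.1544). The lever is in its original up position, the button is released, and the scene is otherwise unchanged.

```bash
python3 -c "
from cell import r;print(r.sign_off())"
```

```text
the job is handed in; nothing more can be done
None
```

The job is handed in at about 21 s: the button went fully down and the lever dropped, the lever was lifted back and stays up by itself, and the small cover sits fully down and level on the duct, with nothing else on the table moved.

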